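# Put a kiln prop away in its tilt-out bin

## Robot

A 6-joint arm with a two-finger parallel gripper is mounted at the origin on the work surface; the furniture and walls round the work are solid. World frame = base frame: x ahead of the robot, y to its left, z up, the work surface at z = 0. Lengths are in m, angles in rad, forces in N, time in s.
With the tool pointing down it reaches from about 0.35 to 0.725 m from the base axis. Payload 6 kg.
Tool frame: the origin (TCP) lies on the front face of the gripper's body, between the roots of the fingers; the fingertips stand 73 mm ahead of it and the grasp point (between the pads) lies 54 mm ahead of it (manip.nose_length is the distance from the TCP to the fingertips, in m); z points along the fingers, y is the direction in which the jaws open and shut (so a half turn about z gives the same grasp; the last joint's range is limited). The gripper opens to 85 mm and grips with 20 to 120 N. Pads are 22 mm wide; open, the fingers measure 114 mm over their backs; the gripper's body (76 mm by 85 mm) begins 54 mm behind the grasp point. The pads swing forward as they close: fully open they stand 13 mm farther back than shut.
Start: joints at [-0.873, 0.04, 0.085, 0, -1.615, -0.334], TCP at [0.214, -0.561, 0.304] pointing down, gripper open.
Joint ranges: [-2.56, 2.56], [-1.29, 2.01], [-1.08, 1.49], [-3.29, 1.98], [-2.81, -0.18], [-2.99, 2.99]. Speed limits (rad/s): [2.57, 2.57, 3.01, 3.14, 3.14, 3.14].

## Interface

Orientations are given as a unit quaternion [w, x, y, z].
In Python, from workcell import manip gives the robot as it stands.
- The arm moves only by the tool apply_moves, never from a script. Its argument "moves" is a list of rows, each an object of numbers: "tx", "ty", "tz": the shift along the tool's x, y, z in cm; "wx", "wy", "wz": the turn, a rotation vector about the tool's x, y, z in rad; "gripper": the gripper command: -1 is fully open, 1 is shut, values between are in proportion. In form: [{"tx": .., "ty": .., "tz": .., "wx": .., "wy": .., "wz": .., "gripper": ..}, ...]. A call has 1 to 12 rows; each row is the pose to reach, as a shift and turn from the pose commanded when the call began, along the tool's axes at that moment; what a row does not reach only later rows make up. A row lasts 1/8 s, in which the tool goes at most 62.5 mm and 10.7 degrees, less where a joint would pass 70% of its speed; a pose out of reach is approached as far as the arm can. A call with a gripper value outside its range is refused whole. The fingers move at their own pace and stop on an object; "squeeze" is the grip in N (left out, the last holds). Time passes only in rows, so rows that repeat a pose let the fingers close. It gives the time, the measured TCP pose, the force and the opening at its end, in the units of the state.
- manip.get_obs(): the state, without advancing time (a new reading comes with each control period).
- manip.camera(name): name is "scene" or "side" or "wrist"; returns (picture, depth): 480x640x3 uint8, blue, green, red; 480x640 float32, m along the optical axis (not along the pixel's ray), 0 where there is no reading.
- manip.camera_params(name): a dict with "intrinsics" (3x3 intrinsics, pixels), "world_from_camera" (4x4, takes a point from camera to world coordinates); the wrist camera has in their place "T_tool_cam" (4x4, takes a point from camera to tool coordinates, whose origin is the TCP and whose axes are the flange's). Camera axes: x right, y down, z forward; pixel columns grow to the right and rows downward; lengths in m; the calibration is good to about 2 mm. A picture is of the moment at which its call begins: read the wrist's pose just before it. camera_params takes no time and is no camera call.
- manip.finish_job(): hands the job in, once; it reports no verdict.
The state is a dict: "clock": time; "joints": joint angles; "joint_vel": joint speeds; "joint_efforts": joint torques, N m; "eef_pos": TCP position; "orientation": TCP orientation; "force": force on the tool from outside, world axes, zero at the start; "torque": the same for the moment, N m; "gripper_width": opening from 0.0 (shut) to 1.0 (fully open).
Only numpy, scipy, OpenCV 4.12 (cv2) and the standard library are available. Lean on these libraries where they do the work, as an engineer would, in place of code of your own. Each camera call takes 0.05 s, during which the arm holds its last target. There are 200 camera calls.

## Task

Put the square stoneware kiln prop that stands on the bench away in the wide tilt-out bin: tip that bin forward until it hangs fully open, lower the prop down inside it before you let go, and push the bin back until its catch clicks and it is fully home. Leave the unit with the three narrow bins shut and do not knock the two cups about.

Things in the scene. Friction and masses are not known exactly. Their poses are not given: they have to be found in the camera images.
- prop_center (a point): Centre (half-way up) of the kiln prop: a loose, buff, square stoneware tube standing upright on the bench, 44 x 44 mm in section, 80 mm high, 22 mm bore, about 0.24 kg (varies by a third). z runs along the tube, x and y are normal to its flat sides.
- wide_unit: Plywood case with the one wide bin, fixed to the bench: 116 mm deep (x), 166 wide (y), 151 high; origin at the centre of its underside, -x its front. Swaps places with the narrow unit. Its top board stops short: behind the rim bar is a finger slot 38 mm wide front to back, 134 mm long, open from above and too narrow for the prop. 10 mm cheeks, 122 to 150 mm high.
- wide_bin (a joint): Tilt of the wide bin about its bottom front pivot, rad: 0 = home (start), 0.75 = fully forward on its stop. A spring roller catch acts from 0 to 0.12: some 5 N at the rim bar to pull out, 4 to 5 N to push in; a bin not pushed past it stands ajar at 0.11, pushed below 0.05 it snaps home. Beyond 0.35 it falls open by itself and stays there; between it stays or drifts.
- wide_bin_rim (a point): Centre of the round rim bar on the top edge of the wide bin's grey front: 12 mm thick, 140 mm long along y, 140 mm above the bench when home. Axes turn with the bin: x front to back, y along the bar, z up the front panel. Moves on a 120 mm arc about the pivot; fully open it is 82 mm further forward and 32 mm lower. Push or hook the bin here.
- wide_bin_hinge (a point): Centre of the wide bin's pivot, 20 mm above the bench, same axes as the rim. Tray, open at the top: front panel 5 mm thick with its back at x = 0, inside 134 mm wide, floor z = 0 to 50 mm back, back wall slanting to x = 88 mm, z = 72 mm. Fully open: mouth 90 mm from bar to back wall; an upright prop centred 64 mm behind the bar meets the sloping front with its foot 64 mm above the bench.
- narrow_unit: The other plywood case, same outside size and origin as the wide unit, with three narrow bins side by side (each 46 mm wide, 40 mm inside). Leave it alone.
- narrow_bin_1 (a joint): Tilt angle of the left-hand narrow bin (seen from its front), rad, 0 = home, 0.75 = open; it must stay home.
- narrow_bin_2 (a joint): The same for the middle narrow bin.
- narrow_bin_3 (a joint): The same for the right-hand narrow bin.
- pinch_cup_2: Small speckled stoneware cup, 62 mm across, 60 mm high, loose, origin at the centre of its underside. Bystander.
- bisque_cup: Plain unglazed reddish cup, 72 mm across, 80 mm high, loose, origin at the centre of its underside. Bystander.
Mind the look-alikes: they are no part of the job. What is shaped like the wide_unit but blue is not meant.

How it is judged:
By the outcome, as a careful person would: the job done as asked, in the order asked, and still so for the second after the job is handed in, with the robot touching nothing.
It also fails if it takes over 69 s, if anything falls off the work surface, if the arm or the gripper's body presses on something with over 40 N, if the wrist force passes 120 N, or if a joint passes its speed limit or range.

## Working session

There is one attempt and no reset: what is moved stays moved. The work goes in short steps, Python scripts to look and compute and a tool call to move; the robot and the scene stay as the last step left them, time stands still between calls to the robot, and variables do not carry over. Pictures are saved under pics/ and viewed, about 8 in all and at most 12, crops included, and the job is handed in when it is done.

Besides the shell and the picture viewer there is one more tool, called after "Emit:" as name(argument=value, ...) on one line, values as JSON. apply_moves: Moves the arm, as the interface text tells. Its arguments: {"type":"object","properties":{"moves":{"type":"array","items":{"type":"object","properties":{"tx":{"type":"number"},"ty":{"type":"number"},"tz":{"type":"number"},"wx":{"type":"number"},"wy":{"type":"number"},"wz":{"type":"number"},"gripper":{"type":"number"}}}},"squeeze":{"type":"number"}},"required":["moves"]}

```bash
mkdir -p pics; cat > h.py <<'E'
import numpy as np,cv2
from workcell import manip
from scipy.spatial.transform import Rotation as R
def cam(n):
    o=manip.get_obs(); im,d=manip.camera(n); p=manip.camera_params(n); K=np.array(p["intrinsics"])
    if "world_from_camera" in p: T=np.array(p["world_from_camera"])
    else:
        W=np.eye(4);q=o["orientation"];W[:3,:3]=R.from_quat([q[1],q[2],q[3],q[0]]).as_matrix();W[:3,3]=o["eef_pos"];T=W@np.array(p["T_tool_cam"])
    return im,d,K,T
def cloud(d,K,T):
    v,u=np.mgrid[:d.shape[0],:d.shape[1]]
    P=np.stack([(u-K[0,2])/K[0,0]*d,(v-K[1,2])/K[1,1]*d,d],-1)
    return P@T[:3,:3].T+T[:3,3]
E
python3 - <<'E'
from h import *
o=manip.get_obs();print(o)
for n in("scene","side","wrist"):
    im,d,K,T=cam(n);cv2.imwrite(f"pics/{n}0.png",im);np.savez(f"{n}0.npz",im=im,d=d,K=K,T=T);print(n,T.round(3).tolist(),K[0,0],(d>0).mean())
a=cv2.imread("pics/scene0.png");b=cv2.imread("pics/side0.png")
E
```

```text
{'clock': 0.0, 'joints': array([-8.73276011e-01,  4.08191801e-02,  8.37705559e-02, -4.67005325e-04,
       -1.61552616e+00, -3.33706585e-01]), 'joint_vel': array([-1.11730232e-04, -3.48193734e-05, -1.52342641e-03,  2.15508929e-05,
        5.19846908e-04, -1.72503489e-03]), 'joint_efforts': array([-1.25402865e-03, -3.68208539e+01,  3.47415698e+01,  6.93256214e+00,
       -5.47787145e-03, -5.13683005e-06]), 'eef_pos': array([ 0.21351261, -0.56049409,  0.30285178]), 'orientation': array([-2.35501575e-04, -1.80915293e-01,  9.83498252e-01,  8.88643852e-04]), 'force': array([0.22625156, 0.34130295, 0.56223985]), 'torque': array([-0.04940191,  0.0262729 , -0.00583052]), 'gripper_width': 1.0018606502145346}
scene [[-0.732, -0.255, 0.632, -0.457], [-0.681, 0.304, -0.666, 0.87], [-0.022, -0.918, -0.396, 0.675], [0.0, 0.0, 0.0, 1.0]] 509.66336514977274 0.9959244791666667
side [[-0.54, -0.738, 0.406, -0.09], [-0.842, 0.475, -0.257, 0.254], [-0.003, -0.48, -0.877, 1.234], [0.0, 0.0, 0.0, 1.0]] 443.4862289218824 0.996142578125
wrist [[-0.356, 0.896, 0.266, 0.147], [0.934, 0.341, 0.102, -0.586], [0.001, 0.284, -0.959, 0.374], [0.0, 0.0, 0.0, 1.0]] 421.99297621057605 0.9959830729166667
```

View pics/scene0.png

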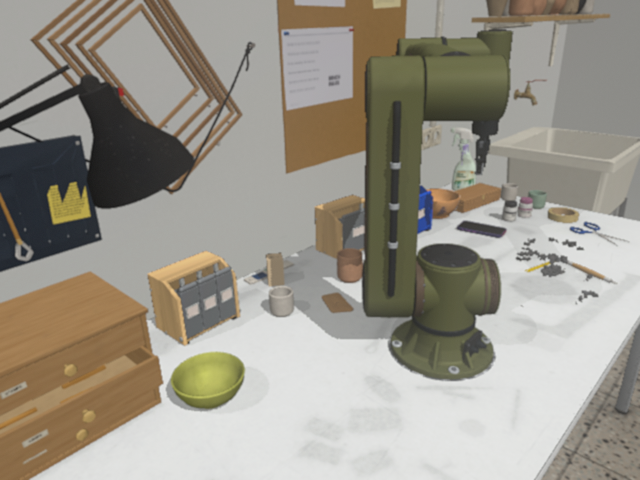

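View pics/side0.png

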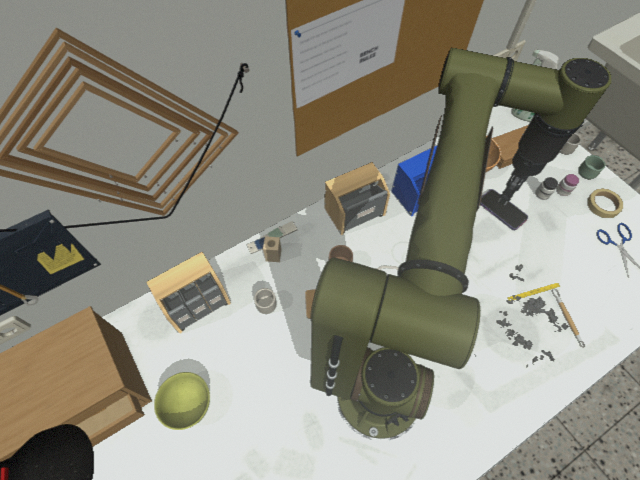

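The side view shows the narrow unit with three bins at (190,295), the plywood wide unit at (357,197), and a blue look-alike at (415,180). It also shows the buff square prop with its bore at (272,247), the speckled cup at (264,299) and the bisque cup at (341,255). Prop candidates are (272,247), the speckled cup at (264,299) and the bisque cup at (341,255). Only the first is square, so I'm choosing it.

```bash
python3 - <<'E'
from h import *
z=np.load("side0.npz");im,d,K,T=z["im"],z["d"],z["K"],z["T"];P=cloud(d,K,T)
def reg(u0,u1,v0,v1,z0,z1,nm):
    q=P[v0:v1,u0:u1].reshape(-1,3);m=(q[:,2]>z0)&(q[:,2]<z1);q=q[m]
    if len(q)<5:print(nm,len(q));return
    r=cv2.minAreaRect((q[:,:2]*1000).astype(np.float32));print(nm,len(q),"z",np.percentile(q[:,2],[5,50,95]).round(4),"rect",np.round(r[0],1),np.round(r[1],1),round(r[2],1), "mean",q.mean(0).round(4))
reg(258,286,228,262,.06,.09,"prop top")
reg(250,280,284,312,.05,.07,"speck")
reg(325,355,242,268,.07,.09,"bisque")
reg(310,395,155,240,.142,.165,"wide top")
reg(310,395,155,240,.13,.142,"wide 130-142")
reg(310,395,155,240,.115,.13,"wide115-130")
reg(140,235,245,335,.142,.165,"narrow top")
reg(390,437,148,215,.142,.165,"blue top")
c=im[140:320,225:445];cv2.imwrite("pics/crop0.png",cv2.resize(c,None,fx=3.6,fy=3.3,interpolation=cv2.INTER_CUBIC))
s=np.load("scene0.npz");print(np.median(cloud(s["d"],s["K"],s["T"])[180:200,450:470].reshape(-1,3),0))
E
```

```text
prop top 233 z [0.0631 0.0785 0.0836] rect [506.7  29.5] [44.4 49.4] 52.8 mean [0.5041 0.0308 0.0764]
speck 148 z [0.0525 0.0577 0.0623] rect [376.  129.2] [57.1 61.7] 59.7 mean [0.3756 0.1296 0.0575]
bisque 90 z [0.0708 0.0774 0.0832] rect [ 370.1 -128.6] [69.5 49.2] 47.1 mean [ 0.3747 -0.1335  0.0772]
wide top 1367 z [0.1439 0.1503 0.1559] rect [ 528.5 -270.6] [181.4 187.6] 90.0 mean [ 0.5256 -0.2683  0.1502]
wide 130-142 272 z [0.1305 0.1358 0.1415] rect [ 530.5 -267.3] [192.2 166.7] 3.1 mean [ 0.5201 -0.2572  0.1361]
wide115-130 373 z [0.1158 0.1228 0.1289] rect [ 530.5 -264.2] [175.9 186.1] 88.7 mean [ 0.5185 -0.2622  0.1226]
narrow top 1820 z [0.1438 0.1501 0.1548] rect [527.4 297.6] [166. 189.] 89.2 mean [0.5155 0.3019 0.1499]
blue top 591 z [0.1465 0.1506 0.1546] rect [ 459.8 -488.6] [ 80.6 144.3] 0.2 mean [ 0.4667 -0.4678  0.1506]
[ 0.43733036 -0.91276303  0.05081623]
```

View pics/crop0.png

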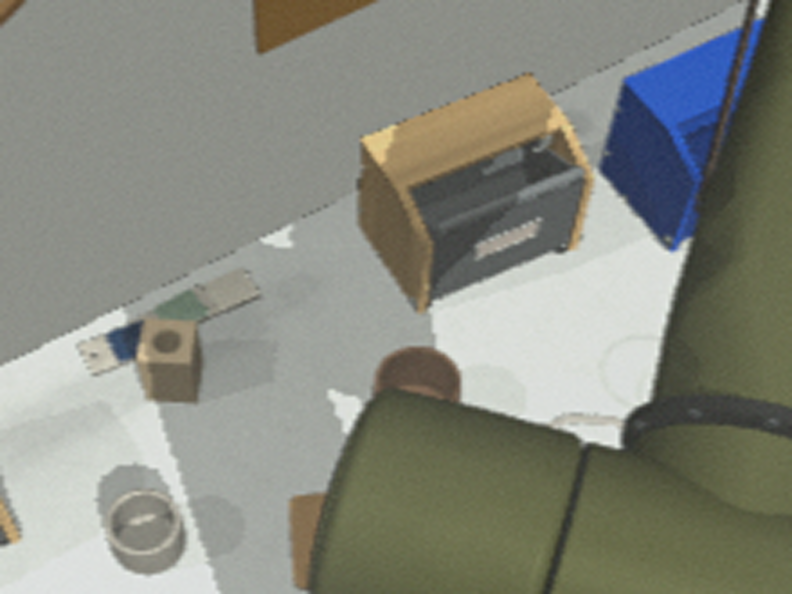

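The crop shows the chosen prop at crop (168,350), square with a bore. The wide unit at (480,190) is plywood with a grey front, and the blue one is beside it. Next I'm moving the wrist camera over the wide unit for precise poses.

Emit:
apply_moves(moves=[{"tx": -6,"ty": 3.5,"tz": -1.5,"wz": 0.14},{"tx": -12,"ty": 7,"tz": -3,"wz": 0.28},{"tx": -17,"ty": 10.5,"tz": -5,"wz": 0.42},{"tx": -23,"ty": 14,"tz": -8,"wz": 0.56},{"tx": -29,"ty": 17.5,"tz": -8,"wz": 0.7},{"tx": -34,"ty": 21,"tz": -8,"wz": 0.84},{"tx": -34,"ty": 21,"tz": -8,"wz": 0.84},{"tx": -34,"ty": 21,"tz": -8,"wz": 0.84}])

```text
$.moves[0]: bad value
```

```bash
python3 - <<'E'
from h import *
o=manip.get_obs();print(o["clock"],o["eef_pos"],o["joints"].round(2))
im,d,K,T=cam("wrist");np.savez("w1.npz",im=im,d=d,K=K,T=T);cv2.imwrite("pics/w1.png",im)
E
```

```text
0.15 [ 0.21351164 -0.5605675   0.30310683] [-0.87  0.04  0.08 -0.   -1.62 -0.33]
```

View pics/w1.png

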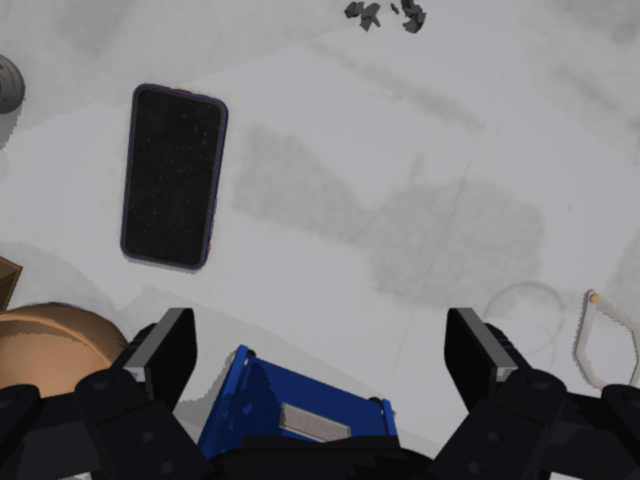

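The call was refused, probably because every key is needed. The picture shows the blue look-alike at the bottom and the phone at (175,175). The camera sees inboard of the fingers, so I'll put the tool right over the unit.

Emit:
apply_moves(moves=[{"tx": -4,"ty": 2,"tz": -3,"wx": 0,"wy": 0,"wz": 0.14,"gripper": -1},{"tx": -9,"ty": 4,"tz": -6,"wx": 0,"wy": 0,"wz": 0.28,"gripper": -1},{"tx": -14,"ty": 7,"tz": -9,"wx": 0,"wy": 0,"wz": 0.42,"gripper": -1},{"tx": -19,"ty": 10,"tz": -10,"wx": 0,"wy": 0,"wz": 0.56,"gripper": -1},{"tx": -24,"ty": 12,"tz": -10,"wx": 0,"wy": 0,"wz": 0.7,"gripper": -1},{"tx": -29,"ty": 14,"tz": -10,"wx": 0,"wy": 0,"wz": 0.84,"gripper": -1},{"tx": -34,"ty": 16,"tz": -10,"wx": 0,"wy": 0,"wz": 0.84,"gripper": -1},{"tx": -37.5,"ty": 18.5,"tz": -10,"wx": 0,"wy": 0,"wz": 0.84,"gripper": -1},{"tx": -37.5,"ty": 18.5,"tz": -10,"wx": 0,"wy": 0,"wz": 0.84,"gripper": -1},{"tx": -37.5,"ty": 18.5,"tz": -10,"wx": 0,"wy": 0,"wz": 0.84,"gripper": -1}], squeeze=40)

```text
clock: 1.45
eef_pos: [0.4981, -0.2544, 0.4038]
orientation: [-0.0, 0.236, 0.972, -0.0]
force: [-0.2, -0.5, -0.3]
gripper_width: 0.998
```

```bash
python3 - <<'E'
from h import *
o=manip.get_obs();print(o["clock"],o["eef_pos"],o["joints"].round(2))
im,d,K,T=cam("wrist");np.savez("w1.npz",im=im,d=d,K=K,T=T);cv2.imwrite("pics/w2.png",im)
E
```

```text
1.45 [ 0.49808013 -0.25442136  0.40379429] [-0.11 -0.03  0.19  0.   -1.8  -1.93]
```

View pics/w2.png

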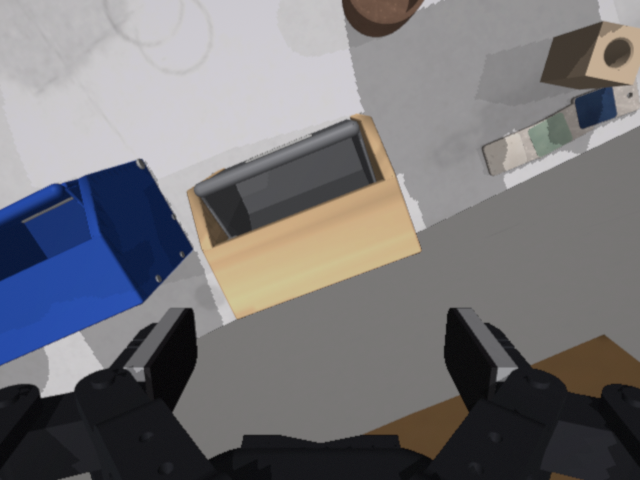

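The wide unit is clear. Its rim bar runs from (197,190) to (358,127), the top board's front edge from (212,247) to (387,182), and its back edge from (238,318) to (420,250). The prop is at (605,52), partly cut off by the frame edge.

```bash
python3 - <<'E'
from h import *
z=np.load("w1.npz");im,d,K,T=z["im"],z["d"],z["K"],z["T"];P=cloud(d,K,T)
def ray(u,v,h):
    r=T[:3,:3]@np.array([(u-K[0,2])/K[0,0],(v-K[1,2])/K[1,1],1]);return T[:3,3]+r*(h-T[2,3])/r[2]
a,b=ray(197,190,.14),ray(358,127,.14);e=b-a;print("bar",a,b,np.linalg.norm(e),"mid",(a+b)/2,"yaw",np.degrees(np.arctan2(e[1],e[0]))-90)
for n,p,q in(("front edge",(212,247),(387,182)),("back edge",(238,318),(420,250))):
    a,b=ray(*p,.151),ray(*q,.151);e=b-a;print(n,a,b,np.linalg.norm(e),"mid",(a+b)/2,"yaw",np.degrees(np.arctan2(e[1],e[0]))-90)
hsv=cv2.cvtColor(im,cv2.COLOR_BGR2HSV)
m=(P[...,2]>.128)&(P[...,2]<.152)&(hsv[...,1]<60);m[:,:180]=0;m[:,400:]=0;m[300:]=0
m=cv2.morphologyEx(m.astype(np.uint8),cv2.MORPH_OPEN,np.ones((3,3)))
n,l,s,c=cv2.connectedComponentsWithStats(m);k=1+s[1:,4].argmax();v,u=np.where(l==k)
g=np.array([ray(x,y,.14)[:2] for x,y in zip(u,v)])*1000;r=cv2.minAreaRect(g.astype(np.float32));print("bar mask",len(g),r,P[l==k][:,2].mean(),cv2.fitLine(g.astype(np.float32),2,0,.01,.01).ravel())
# plywood top
m=(hsv[...,0]<25)&(hsv[...,1]>70)&(abs(P[...,2]-.151)<.008);m[:,:180]=0;m[:,440:]=0;v,u=np.where(m);g=np.array([ray(x,y,.151)[:2] for x,y in zip(u,v)])*1000
print("ply",len(g),cv2.minAreaRect(g.astype(np.float32)))
# prop
q=P[0:110,520:640].reshape(-1,3);print("prop visible",q[(q[:,2]>.07)&(q[:,2]<.09)].mean(0),ray(617,52,.08))
E
```

```text
bar [ 0.44268646 -0.33576531  0.14      ] [ 0.45771431 -0.19994866  0.14      ] 0.13664552229335844 mid [ 0.45020039 -0.26785698  0.14      ] yaw -6.313982263317385
front edge [ 0.4873915  -0.34588555  0.151     ] [ 0.50410642 -0.19862243  0.151     ] 0.14820868583713948 mid [ 0.49574896 -0.27225399  0.151     ] yaw -6.47557361390929
back edge [ 0.55159957 -0.35933969  0.151     ] [ 0.56644381 -0.19796859  0.151     ] 0.16205240125941983 mid [ 0.55902169 -0.27865414  0.151     ] yaw -5.255746986289935
bar mask 2808 ((454.5101013183594, -269.02825927734375), (140.16744995117188, 21.799854278564453), 85.2616958618164) 0.14503404818272547 [ 9.4560944e-02  9.9551910e-01  4.5083362e+02 -2.6731564e+02]
ply 16236 ((505.8795471191406, -273.6014709472656), (164.128173828125, 108.48860168457031), 84.41702270507812)
prop visible [0.50799607 0.02592392 0.07935861] [0.50778383 0.02982373 0.08      ]
```

The unit is yawed about -5.7°, with the bar centre at (0.451,-0.268) and the slot centre 25 mm behind it. The lengths agree with the given sizes. I'm closing the fingers and aligning above the slot.

Emit:
apply_moves(moves=[{"tx": 1.2,"ty": -2.4,"tz": 4,"wx": 0,"wy": 0,"wz": -0.15,"gripper": 1},{"tx": 1.2,"ty": -2.4,"tz": 8,"wx": 0,"wy": 0,"wz": -0.3,"gripper": 1},{"tx": 1.2,"ty": -2.4,"tz": 11,"wx": 0,"wy": 0,"wz": -0.375,"gripper": 1},{"tx": 1.2,"ty": -2.4,"tz": 13,"wx": 0,"wy": 0,"wz": -0.375,"gripper": 1},{"tx": 1.2,"ty": -2.4,"tz": 13,"wx": 0,"wy": 0,"wz": -0.375,"gripper": 1},{"tx": 1.2,"ty": -2.4,"tz": 13,"wx": 0,"wy": 0,"wz": -0.375,"gripper": 1},{"tx": 1.2,"ty": -2.4,"tz": 13,"wx": 0,"wy": 0,"wz": -0.375,"gripper": 1}])

```text
clock: 2.38
eef_pos: [0.4769, -0.2704, 0.2754]
orientation: [0.001, 0.051, 0.999, -0.0]
force: [0.4, -0.3, -0.2]
gripper_width: 0.0
```

```bash
python3 - <<'E'
from h import *
im,d,K,T=cam("wrist");cv2.imwrite("pics/w3.png",im);P=cloud(d,K,T);np.savez("w3.npz",im=im,d=d,K=K,T=T)
o=manip.get_obs();print(o["eef_pos"],o["gripper_width"])
# predicted slot bottom (fingertip) check: bisque cup from depth
for n in("scene","side"):
    im,d,K,T=cam(n);P=cloud(d,K,T).reshape(-1,3)
    m=(abs(P[:,0]-.37)<.06)&(abs(P[:,1]+.13)<.06)&(P[:,2]>.065)&(P[:,2]<.086);q=(P[m,:2]*1000).astype(np.float32)
    if len(q)>20:print(n,len(q),cv2.minEnclosingCircle(q))
E
```

```text
[ 0.47680817 -0.27031049  0.27508088] -0.0024151384924960464
scene 261 ((360.1665344238281, -123.16124725341797), 38.53123474121094)
side 102 ((362.2022399902344, -118.98719024658203), 36.25360107421875)
```

View pics/w3.png

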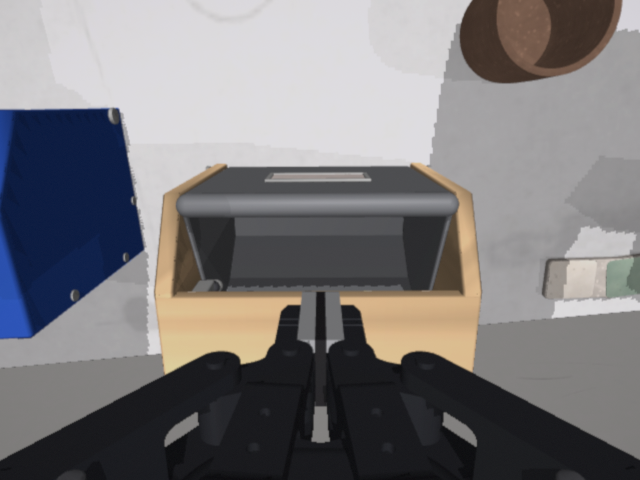

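The fingers are aligned with the slot: the bar runs from (180,203) to (457,203), with the fingers centred at column 320. Next I descend into the slot.

Emit:
apply_moves(moves=[{"tx": 0,"ty": 0,"tz": 3,"wx": 0,"wy": 0,"wz": 0,"gripper": 1},{"tx": 0,"ty": 0,"tz": 6,"wx": 0,"wy": 0,"wz": 0,"gripper": 1},{"tx": 0,"ty": 0,"tz": 8,"wx": 0,"wy": 0,"wz": 0,"gripper": 1},{"tx": 0,"ty": 0,"tz": 9,"wx": 0,"wy": 0,"wz": 0,"gripper": 1},{"tx": 0,"ty": 0,"tz": 9,"wx": 0,"wy": 0,"wz": 0,"gripper": 1}])

```text
clock: 3.15
eef_pos: [0.4765, -0.2703, 0.1839]
orientation: [-0.0, 0.051, 0.999, -0.0]
force: [-0.5, -0.3, 0.1]
gripper_width: 0.002
```

Emit:
apply_moves(moves=[{"tx": 0.8,"ty": 0,"tz": 0,"wx": 0,"wy": 0,"wz": 0,"gripper": 1},{"tx": 1.5,"ty": 0,"tz": 0,"wx": 0,"wy": 0,"wz": 0,"gripper": 1},{"tx": 2.3,"ty": 0,"tz": 0,"wx": 0,"wy": 0,"wz": 0,"gripper": 1},{"tx": 3.1,"ty": 0,"tz": 0.2,"wx": 0,"wy": 0,"wz": 0,"gripper": 1},{"tx": 3.9,"ty": 0,"tz": 0.4,"wx": 0,"wy": 0,"wz": 0,"gripper": 1},{"tx": 4.7,"ty": 0,"tz": 0.6,"wx": 0,"wy": 0,"wz": 0,"gripper": 1},{"tx": 5.5,"ty": 0,"tz": 0.8,"wx": 0,"wy": 0,"wz": 0,"gripper": 1},{"tx": 6.3,"ty": 0,"tz": 0.8,"wx": 0,"wy": 0,"wz": 0,"gripper": 1},{"tx": 6.3,"ty": 0,"tz": 0.8,"wx": 0,"wy": 0,"wz": 0,"gripper": 1},{"tx": 6.3,"ty": 0,"tz": 0.8,"wx": 0,"wy": 0,"wz": 0,"gripper": 1}])

```text
clock: 4.4
eef_pos: [0.4139, -0.2638, 0.176]
orientation: [0.0, 0.051, 0.999, 0.0]
force: [0.0, 0.1, 0.3]
gripper_width: -0.0
```

Emit:
apply_moves(moves=[{"tx": -0.5,"ty": 0,"tz": -2,"wx": 0,"wy": 0,"wz": 0,"gripper": 1},{"tx": -1,"ty": 0,"tz": -6,"wx": 0,"wy": 0,"wz": 0,"gripper": 1},{"tx": -3,"ty": 0,"tz": -11,"wx": 0,"wy": 0,"wz": 0,"gripper": 1},{"tx": -6,"ty": 0,"tz": -15,"wx": 0,"wy": 0,"wz": 0,"gripper": 1},{"tx": -6,"ty": 0,"tz": -15,"wx": 0,"wy": 0,"wz": 0,"gripper": 1},{"tx": -6,"ty": 0,"tz": -15,"wx": 0,"wy": 0,"wz": 0,"gripper": 1}])

```text
clock: 5.15
eef_pos: [0.4736, -0.2697, 0.3248]
orientation: [-0.001, 0.051, 0.999, 0.0]
force: [-1.1, -0.5, -1.5]
gripper_width: -0.001
```

```bash
python3 - <<'E'
from h import *
im,d,K,T=cam("wrist");cv2.imwrite("pics/w4.png",im);P=cloud(d,K,T);np.savez("w4.npz",im=im,d=d,K=K,T=T)
o=manip.get_obs();print(o["eef_pos"],o["clock"])
ux=np.array([.995,-.1]);uy=np.array([.1,.995]);b=np.array([.451,-.268])
L=np.stack([(P[...,:2]-b)@ux,(P[...,:2]-b)@uy,P[...,2]],-1)
for y in(-.04,0,.04):
    m=(abs(L[...,1]-y)<.004)&(L[...,0]<.08)&(L[...,0]>-.12);q=L[m];q=q[q[:,0].argsort()]
    print(y,[(round(float(np.median(c[:,0]))*1000),round(float(np.median(c[:,2]))*1000)) for c in np.array_split(q,22)])
E
```

```text
[ 0.47326234 -0.26973647  0.32459636] 5.2
-0.04 [(-105, 2), (-74, 102), (-56, 81), (-32, 56), (0, 30), (10, 328), (11, 326), (11, 327), (11, 325), (11, 326), (11, 326), (11, 325), (12, 327), (12, 329), (13, 332), (14, 331), (16, 330), (18, 330), (22, 117), (44, 151), (60, 152), (73, 152)]
0 [(-87, 111), (-68, 94), (-49, 396), (-49, 396), (-49, 396), (-28, 51), (6, 321), (10, 316), (11, 307), (12, 331), (12, 291), (12, 289), (12, 289), (12, 287), (13, 329), (13, 328), (15, 291), (19, 291), (24, 291), (28, 291), (32, 291), (56, 151)]
0.04 [(-88, 110), (-71, 97), (-49, 74), (-19, 42), (10, 321), (11, 324), (11, 322), (11, 322), (11, 322), (11, 321), (12, 324), (12, 328), (13, 329), (15, 329), (16, 329), (17, 329), (19, 327), (22, 326), (29, 310), (32, 152), (58, 152), (73, 152)]
```

View pics/w4.png

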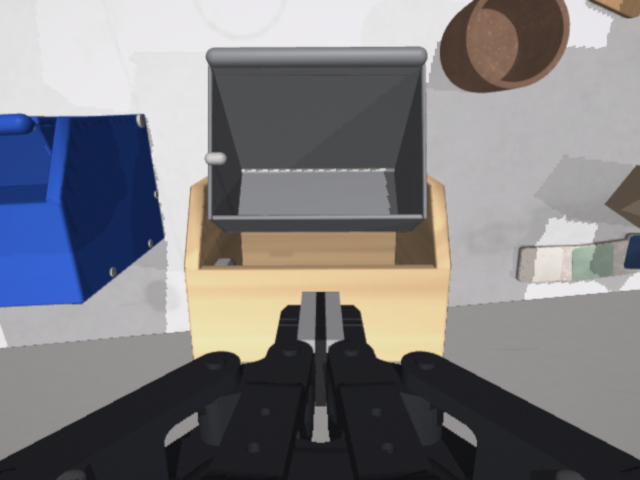

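The bin hangs fully open, with the bar measured 85 mm forward and about 110 mm high, and the cup is untouched. Next I move to the prop and open the gripper.

Emit:
apply_moves(moves=[{"tx": -1,"ty": 5,"tz": 0,"wx": 0,"wy": 0,"wz": 0,"gripper": -1},{"tx": -2,"ty": 11,"tz": 0,"wx": 0,"wy": 0,"wz": 0,"gripper": -1},{"tx": -2,"ty": 17,"tz": 0,"wx": 0,"wy": 0,"wz": 0,"gripper": -1},{"tx": -2,"ty": 23,"tz": 0,"wx": 0,"wy": 0,"wz": 0,"gripper": -1},{"tx": -2,"ty": 28,"tz": 0,"wx": 0,"wy": 0,"wz": 0,"gripper": -1},{"tx": -2,"ty": 30.5,"tz": 0,"wx": 0,"wy": 0,"wz": 0,"gripper": -1},{"tx": -2,"ty": 30.5,"tz": 0,"wx": 0,"wy": 0,"wz": 0,"gripper": -1},{"tx": -2,"ty": 30.5,"tz": 0,"wx": 0,"wy": 0,"wz": 0,"gripper": -1}])

```text
clock: 6.2
eef_pos: [0.5238, 0.0309, 0.3254]
orientation: [-0.0, 0.051, 0.999, -0.0]
force: [0.6, -0.4, -0.2]
gripper_width: 0.999
```

```bash
python3 - <<'E'
from h import *
im,d,K,T=cam("wrist");cv2.imwrite("pics/w5.png",im);P=cloud(d,K,T)
o=manip.get_obs();print(o["eef_pos"],o["clock"],o["joints"].round(2))
m=(abs(P[...,2]-.08)<.009)&(abs(P[...,0]-.507)<.05)&(abs(P[...,1]-.03)<.05)
v,u=np.where(m)
r=np.stack([(u-K[0,2])/K[0,0],(v-K[1,2])/K[1,1],np.ones(len(u))],1)@T[:3,:3].T
g=(T[:3,3]+r*((.08-T[2,3])/r[:,2])[:,None])[:,:2]*1000
lo=g.astype(np.float32);print(len(g),cv2.minAreaRect(lo),v.min(),v.max(),u.min(),u.max(),g.mean(0))
E
```

```text
[0.52392413 0.03065726 0.32561945] 6.25 [ 0.44 -0.16 -0.06  0.   -1.66 -2.12]
2791 ((508.89422607421875, 30.216384887695312), (44.25649642944336, 45.03056716918945), 52.61689376831055) 150 229 277 356 [508.59125319  30.23783645]
```

View pics/w5.png

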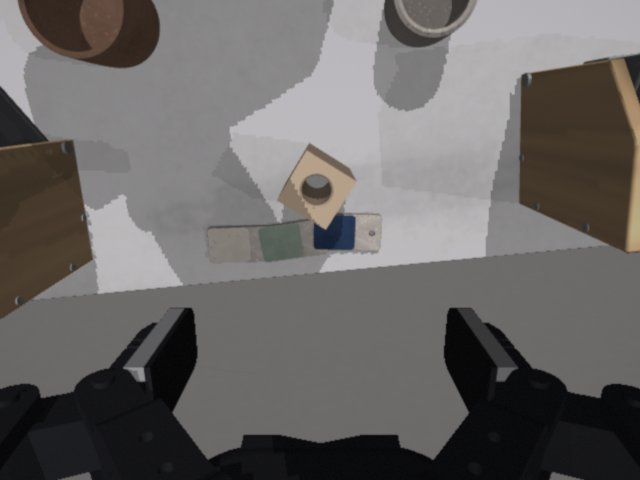

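The prop's centre is at (0.5085,0.0302), measuring 44x45 mm, with its sides at 52.6°. The jaws turn +0.55 rad and descend.

Emit:
apply_moves(moves=[{"tx": 1.5,"ty": -0.2,"tz": 2,"wx": 0,"wy": 0,"wz": 0.18,"gripper": -1},{"tx": 1.5,"ty": -0.2,"tz": 4,"wx": 0,"wy": 0,"wz": 0.36,"gripper": -1},{"tx": 1.5,"ty": -0.2,"tz": 7,"wx": 0,"wy": 0,"wz": 0.55,"gripper": -1},{"tx": 1.5,"ty": -0.2,"tz": 11,"wx": 0,"wy": 0,"wz": 0.55,"gripper": -1},{"tx": 1.5,"ty": -0.2,"tz": 15,"wx": 0,"wy": 0,"wz": 0.55,"gripper": -1},{"tx": 1.5,"ty": -0.2,"tz": 19,"wx": 0,"wy": 0,"wz": 0.55,"gripper": -1},{"tx": 1.5,"ty": -0.2,"tz": 21.3,"wx": 0,"wy": 0,"wz": 0.55,"gripper": -1},{"tx": 1.5,"ty": -0.2,"tz": 21.3,"wx": 0,"wy": 0,"wz": 0.55,"gripper": -1},{"tx": 1.5,"ty": -0.2,"tz": 21.3,"wx": 0,"wy": 0,"wz": 0.55,"gripper": -1}])

```text
clock: 7.38
eef_pos: [0.5097, 0.0306, 0.1143]
orientation: [0.001, 0.32, 0.947, 0.0]
force: [-0.1, 0.0, -0.2]
gripper_width: 1.002
```

Emit:
apply_moves(moves=[{"tx": 0,"ty": 0,"tz": 0,"wx": 0,"wy": 0,"wz": 0,"gripper": 1},{"tx": 0,"ty": 0,"tz": 0,"wx": 0,"wy": 0,"wz": 0,"gripper": 1},{"tx": 0,"ty": 0,"tz": 0,"wx": 0,"wy": 0,"wz": 0,"gripper": 1},{"tx": 0,"ty": 0,"tz": 0,"wx": 0,"wy": 0,"wz": 0,"gripper": 1},{"tx": 0,"ty": 0,"tz": 0,"wx": 0,"wy": 0,"wz": 0,"gripper": 1}], squeeze=50)

```text
clock: 8.0
eef_pos: [0.5093, 0.0309, 0.1138]
orientation: [0.0, 0.32, 0.947, -0.0]
force: [-2.6, -1.3, 6.3]
gripper_width: 0.507
```

The grasp holds at about 43 mm. Next I lift, carry, and turn back to align with the bin.

Emit:
apply_moves(moves=[{"tx": 0,"ty": 0,"tz": -3,"wx": 0,"wy": 0,"wz": 0,"gripper": 1},{"tx": 0,"ty": 0,"tz": -8,"wx": 0,"wy": 0,"wz": 0,"gripper": 1},{"tx": 0,"ty": 0,"tz": -14,"wx": 0,"wy": 0,"wz": 0,"gripper": 1},{"tx": -1,"ty": -2,"tz": -19,"wx": 0,"wy": 0,"wz": -0.05,"gripper": 1},{"tx": -3,"ty": -6,"tz": -20,"wx": 0,"wy": 0,"wz": -0.15,"gripper": 1},{"tx": -5,"ty": -11,"tz": -20,"wx": 0,"wy": 0,"wz": -0.25,"gripper": 1},{"tx": -7,"ty": -16,"tz": -20,"wx": 0,"wy": 0,"wz": -0.35,"gripper": 1},{"tx": -9,"ty": -21,"tz": -20,"wx": 0,"wy": 0,"wz": -0.45,"gripper": 1},{"tx": -10.5,"ty": -25.5,"tz": -20,"wx": 0,"wy": 0,"wz": -0.55,"gripper": 1},{"tx": -11.6,"ty": -28.4,"tz": -20,"wx": 0,"wy": 0,"wz": -0.55,"gripper": 1},{"tx": -11.6,"ty": -28.4,"tz": -20,"wx": 0,"wy": 0,"wz": -0.55,"gripper": 1},{"tx": -11.6,"ty": -28.4,"tz": -20,"wx": 0,"wy": 0,"wz": -0.55,"gripper": 1}])

```text
clock: 9.5
eef_pos: [0.4293, -0.2648, 0.312]
orientation: [-0.0, 0.051, 0.999, 0.0]
force: [0.6, 0.5, -3.1]
gripper_width: 0.509
```

```bash
python3 - <<'E'
from h import *
im,d,K,T=cam("wrist");P=cloud(d,K,T)
o=manip.get_obs();print(o["eef_pos"],o["orientation"].round(3),o["clock"],o["gripper_width"])
s,ds,K2,T2=cam("side")
cv2.imwrite("pics/w6.png",np.hstack([cv2.resize(im,(500,375)),cv2.resize(s[120:330,290:450],(286,375))]))
b=np.array([.451,-.268]);L=np.stack([(P[...,:2]-b)@[.995,-.1],(P[...,:2]-b)@[.1,.995],P[...,2]],-1)
m=(L[...,0]<-.06)&(L[...,0]>-.11)&(abs(L[...,1])<.09)&(L[...,2]>.104)&(L[...,2]<.13);q=L[m];print("bar",len(q),q.min(0),q.max(0),np.median(q,0))
E
```

```text
[ 0.42944025 -0.26454655  0.31226771] [-0.     0.05   0.999  0.   ] 9.55 0.5081509735034746
bar 4731 [-0.08826537 -0.07088324  0.10400139] [-0.06003193  0.06965069  0.11611803] [-0.08182765 -0.00065442  0.11277749]
```

View pics/w6.png

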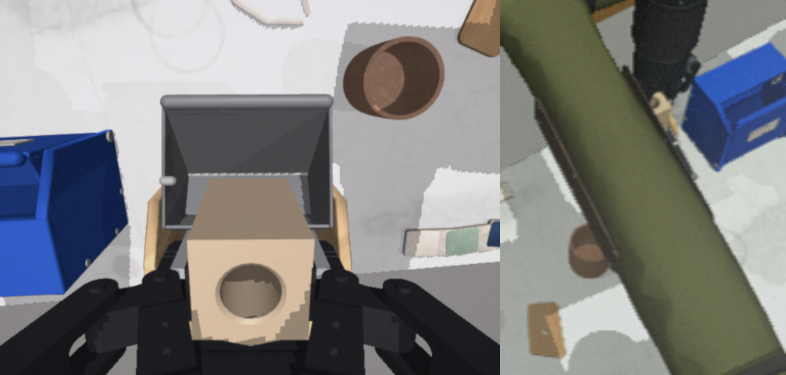

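The prop is held upright and centred over the open mouth, and the bar measures 82 mm forward. I'm lowering it to a foot height of about 70 mm.

Emit:
apply_moves(moves=[{"tx": 0,"ty": 0,"tz": 3,"wx": 0,"wy": 0,"wz": 0,"gripper": 1},{"tx": 0,"ty": 0,"tz": 6,"wx": 0,"wy": 0,"wz": 0,"gripper": 1},{"tx": 0,"ty": 0,"tz": 8.5,"wx": 0,"wy": 0,"wz": 0,"gripper": 1},{"tx": 0,"ty": 0,"tz": 10.5,"wx": 0,"wy": 0,"wz": 0,"gripper": 1},{"tx": 0,"ty": 0,"tz": 12,"wx": 0,"wy": 0,"wz": 0,"gripper": 1},{"tx": 0,"ty": 0,"tz": 12.6,"wx": 0,"wy": 0,"wz": 0,"gripper": 1},{"tx": 0,"ty": 0,"tz": 12.6,"wx": 0,"wy": 0,"wz": 0,"gripper": 1},{"tx": 0,"ty": 0,"tz": 12.6,"wx": 0,"wy": 0,"wz": 0,"gripper": 1}])

```text
clock: 10.6
eef_pos: [0.4295, -0.2653, 0.1878]
orientation: [0.001, 0.051, 0.999, -0.0]
force: [1.4, 0.5, -2.8]
gripper_width: 0.506
```

Emit:
apply_moves(moves=[{"tx": 0,"ty": 0,"tz": 0.3,"wx": 0,"wy": 0,"wz": 0,"gripper": 1},{"tx": 0,"ty": 0,"tz": 0.5,"wx": 0,"wy": 0,"wz": 0,"gripper": 1},{"tx": 0,"ty": 0,"tz": 0.5,"wx": 0,"wy": 0,"wz": 0,"gripper": 1}])

```text
clock: 10.98
eef_pos: [0.4291, -0.2651, 0.1817]
orientation: [-0.0, 0.051, 0.999, 0.0]
force: [-0.1, 0.4, -2.4]
gripper_width: 0.512
```

Emit:
apply_moves(moves=[{"tx": 0,"ty": 0,"tz": 0,"wx": 0,"wy": 0,"wz": 0,"gripper": -0.4},{"tx": 0,"ty": 0,"tz": 0,"wx": 0,"wy": 0,"wz": 0,"gripper": -0.4},{"tx": 0,"ty": 0,"tz": 0,"wx": 0,"wy": 0,"wz": 0,"gripper": -0.4},{"tx": 0,"ty": 0,"tz": 0,"wx": 0,"wy": 0,"wz": 0,"gripper": -0.4},{"tx": 0,"ty": 0,"tz": -2,"wx": 0,"wy": 0,"wz": 0,"gripper": -0.4},{"tx": 0,"ty": 0,"tz": -5,"wx": 0,"wy": 0,"wz": 0,"gripper": -0.4},{"tx": 0,"ty": 0,"tz": -9,"wx": 0,"wy": 0,"wz": 0,"gripper": -0.4},{"tx": -3,"ty": 0,"tz": -13,"wx": 0,"wy": 0,"wz": 0,"gripper": -0.4},{"tx": -5,"ty": 0,"tz": -15,"wx": 0,"wy": 0,"wz": 0,"gripper": 1},{"tx": -5,"ty": 0,"tz": -15,"wx": 0,"wy": 0,"wz": 0,"gripper": 1},{"tx": -5,"ty": 0,"tz": -15,"wx": 0,"wy": 0,"wz": 0,"gripper": 1}])

```text
clock: 12.35
eef_pos: [0.4785, -0.27, 0.3307]
orientation: [-0.001, 0.051, 0.999, 0.0]
force: [-0.0, -0.3, 0.0]
gripper_width: 0.061
```

```bash
python3 - <<'E'
from h import *
im,d,K,T=cam("wrist");P=cloud(d,K,T)
o=manip.get_obs();print(o["eef_pos"],o["orientation"].round(3),o["clock"],o["gripper_width"],o["force"])
cv2.imwrite("pics/w7.png",im)
b=np.array([.451,-.268]);L=np.stack([(P[...,:2]-b)@[.995,-.1],(P[...,:2]-b)@[.1,.995],P[...,2]],-1)
m=(L[...,0]<-.06)&(L[...,0]>-.11)&(abs(L[...,1])<.09)&(L[...,2]>.104)&(L[...,2]<.13);q=L[m];print("bar",np.median(q,0))
for y in(-.01,.01):
    m=(abs(L[...,1]-y)<.004)&(L[...,0]<.05)&(L[...,0]>-.09)&(L[...,2]<.2);q=L[m];q=q[q[:,0].argsort()]
    print(y,[(round(float(np.median(c[:,0]))*1000),round(float(np.median(c[:,2]))*1000)) for c in np.array_split(q,16)])
E
```

```text
[ 0.47828375 -0.27005247  0.33068635] [-0.001  0.051  0.999  0.   ] 12.4 6.593914936488001e-05 [0.30218045 0.13059573 0.20890686]
bar [-0.08095861 -0.00037475  0.11254069]
-0.01 [(-84, 113), (-77, 111), (-71, 97), (-63, 89), (-55, 80), (-44, 70), (-35, 106), (-29, 143), (-22, 144), (-15, 142), (-7, 120), (-2, 138), (5, 139), (12, 138), (26, 117), (46, 152)]
0.01 [(-84, 113), (-77, 110), (-71, 97), (-63, 89), (-55, 80), (-44, 70), (-36, 104), (-30, 142), (-23, 144), (-16, 142), (-6, 107), (-2, 131), (4, 139), (13, 138), (27, 117), (46, 152)]
```

View pics/w7.png

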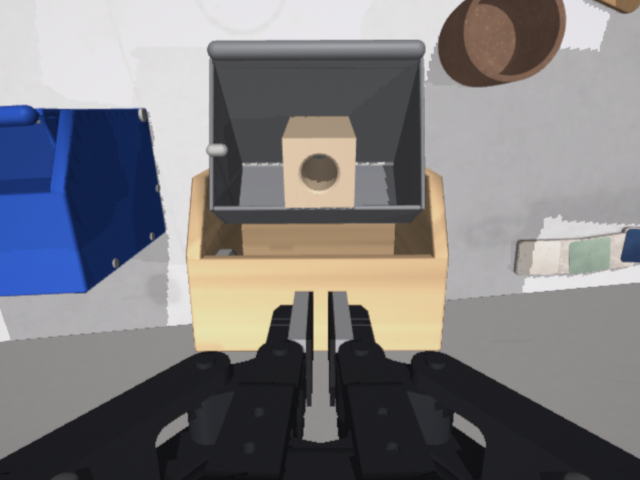

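The prop sits in the bin, centred at (320,170), with its top at about 144 mm and leaning slightly on the back wall. Next I go round in front of the bar with shut fingers.

Emit:
apply_moves(moves=[{"tx": 5,"ty": 0,"tz": 0,"wx": 0,"wy": 0,"wz": 0,"gripper": 1},{"tx": 10,"ty": 0,"tz": 0,"wx": 0,"wy": 0,"wz": 0,"gripper": 1},{"tx": 14.8,"ty": 0,"tz": 2,"wx": 0,"wy": 0,"wz": 0,"gripper": 1},{"tx": 14.8,"ty": 0,"tz": 6,"wx": 0,"wy": 0,"wz": 0,"gripper": 1},{"tx": 14.8,"ty": 0,"tz": 11,"wx": 0,"wy": 0,"wz": 0,"gripper": 1},{"tx": 14.8,"ty": 0,"tz": 15,"wx": 0,"wy": 0,"wz": 0,"gripper": 1},{"tx": 14.8,"ty": 0,"tz": 16.8,"wx": 0,"wy": 0,"wz": 0,"gripper": 1},{"tx": 14.8,"ty": 0,"tz": 16.8,"wx": 0,"wy": 0,"wz": 0,"gripper": 1},{"tx": 14.8,"ty": 0,"tz": 16.8,"wx": 0,"wy": 0,"wz": 0,"gripper": 1}])

```text
clock: 13.52
eef_pos: [0.3323, -0.2556, 0.1657]
orientation: [0.001, 0.051, 0.999, -0.001]
force: [0.2, -0.1, 0.1]
gripper_width: -0.001
```

Emit:
apply_moves(moves=[{"tx": -1.2,"ty": 0,"tz": 0,"wx": 0,"wy": 0,"wz": 0,"gripper": 1},{"tx": -2,"ty": 0,"tz": 0,"wx": 0,"wy": 0,"wz": 0,"gripper": 1},{"tx": -2.5,"ty": 0,"tz": -0.4,"wx": 0,"wy": 0,"wz": 0,"gripper": 1},{"tx": -3,"ty": 0,"tz": -0.8,"wx": 0,"wy": 0,"wz": 0,"gripper": 1},{"tx": -3.5,"ty": 0,"tz": -1.1,"wx": 0,"wy": 0,"wz": 0,"gripper": 1},{"tx": -4,"ty": 0,"tz": -1.4,"wx": 0,"wy": 0,"wz": 0,"gripper": 1},{"tx": -4.5,"ty": 0,"tz": -1.7,"wx": 0,"wy": 0,"wz": 0,"gripper": 1},{"tx": -5,"ty": 0,"tz": -2,"wx": 0,"wy": 0,"wz": 0,"gripper": 1},{"tx": -5.5,"ty": 0,"tz": -2.2,"wx": 0,"wy": 0,"wz": 0,"gripper": 1},{"tx": -5.5,"ty": 0,"tz": -2.2,"wx": 0,"wy": 0,"wz": 0,"gripper": 1}])

```text
clock: 14.78
eef_pos: [0.3868, -0.2607, 0.1858]
orientation: [0.0, 0.05, 0.999, 0.0]
force: [0.1, 0.1, -0.5]
gripper_width: 0.0
```

```bash
cat > bar.py <<'E'
from h import *
im,d,K,T=cam("wrist");P=cloud(d,K,T);np.savez("wl.npz",im=im,d=d,K=K,T=T)
o=manip.get_obs();print(o["eef_pos"],o["clock"],o["force"].round(1))
b=np.array([.451,-.268]);L=np.stack([(P[...,:2]-b)@[.995,-.1],(P[...,:2]-b)@[.1,.995],P[...,2]],-1)
for y in(-.055,-.035,.035,.055):
    m=(abs(L[...,1]-y)<.004)&(L[...,0]<.05)&(L[...,0]>-.12)&(L[...,2]<.17)&(L[...,2]>.03);q=L[m]
    if len(q)<20: print(y,len(q));continue
    q=q[q[:,0].argsort()]
    print(y,[(round(float(np.median(c[:,0]))*1000),round(float(np.median(c[:,2]))*1000)) for c in np.array_split(q,14)])
E
python3 bar.py; python3 -c "
import numpy as np,cv2;cv2.imwrite('pics/w8.png',np.load('wl.npz')['im'])"
```

```text
[ 0.38653598 -0.26073195  0.18570388] 14.825 [ 0.5 -0.6 -0.4]
-0.055 [(-17, 65), (-16, 62), (-16, 60), (-15, 58), (-15, 56), (-14, 53), (-13, 51), (-12, 48), (-12, 46), (-11, 43), (-10, 40), (-9, 37), (-9, 35), (-8, 32)]
-0.035 [(-76, 169), (-76, 168), (-76, 168), (-57, 169), (-57, 168), (-56, 168), (-56, 168), (-22, 79), (-20, 73), (-18, 66), (-15, 57), (-13, 50), (-11, 43), (-9, 35)]
0.035 [(-76, 167), (-76, 167), (-76, 167), (-76, 167), (-75, 168), (-60, 169), (-57, 168), (-56, 168), (-56, 168), (-22, 81), (-19, 72), (-16, 61), (-13, 50), (-10, 37)]
0.055 [(-34, 142), (-33, 142), (-31, 141), (-17, 63), (-16, 60), (-16, 58), (-15, 55), (-14, 52), (-13, 49), (-12, 46), (-11, 43), (-11, 39), (-9, 36), (-8, 31)]
```

View pics/w8.png

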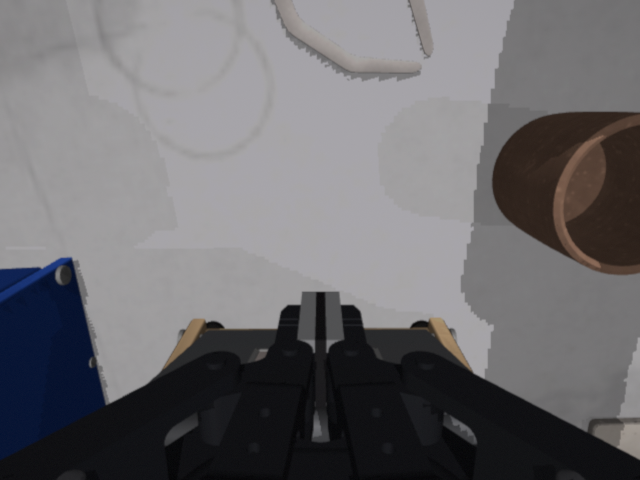

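The panel slope shows the bin is already at about 0.28 rad, having drifted ahead of the finger under the prop's weight. I continue pushing on the arc.

Emit:
apply_moves(moves=[{"tx": -0.8,"ty": 0,"tz": -0.3,"wx": 0,"wy": 0,"wz": 0,"gripper": 1},{"tx": -1.5,"ty": 0,"tz": -0.5,"wx": 0,"wy": 0,"wz": 0,"gripper": 1},{"tx": -2.1,"ty": 0,"tz": -0.7,"wx": 0,"wy": 0,"wz": 0,"gripper": 1},{"tx": -2.6,"ty": 0,"tz": -0.8,"wx": 0,"wy": 0,"wz": 0,"gripper": 1},{"tx": -3.1,"ty": 0,"tz": -0.9,"wx": 0,"wy": 0,"wz": 0,"gripper": 1},{"tx": -3.5,"ty": 0,"tz": -0.9,"wx": 0,"wy": 0,"wz": 0,"gripper": 1},{"tx": -3.8,"ty": 0,"tz": -0.9,"wx": 0,"wy": 0,"wz": 0,"gripper": 1},{"tx": -4.1,"ty": 0,"tz": -0.9,"wx": 0,"wy": 0,"wz": 0,"gripper": 1},{"tx": -4.4,"ty": 0,"tz": -0.9,"wx": 0,"wy": 0,"wz": 0,"gripper": 1},{"tx": -4.6,"ty": 0,"tz": -0.9,"wx": 0,"wy": 0,"wz": 0,"gripper": 1},{"tx": -4.6,"ty": 0,"tz": -0.9,"wx": 0,"wy": 0,"wz": 0,"gripper": 1}])

```text
clock: 16.2
eef_pos: [0.4323, -0.2654, 0.1946]
orientation: [-0.0, 0.051, 0.999, 0.0]
force: [-0.1, 0.6, -0.3]
gripper_width: 0.004
```

Emit:
apply_moves(moves=[{"tx": -0.1,"ty": 0,"tz": 0,"wx": 0,"wy": 0,"wz": 0,"gripper": 1},{"tx": -0.2,"ty": 0,"tz": 0,"wx": 0,"wy": 0,"wz": 0,"gripper": 1},{"tx": -0.3,"ty": 0,"tz": 0,"wx": 0,"wy": 0,"wz": 0,"gripper": 1},{"tx": -0.3,"ty": 0,"tz": 0,"wx": 0,"wy": 0,"wz": 0,"gripper": 1}])

```text
clock: 16.7
eef_pos: [0.4331, -0.2656, 0.1946]
orientation: [-0.003, 0.051, 0.999, 0.0]
force: [-11.5, 4.0, 4.7]
gripper_width: 0.001
```

There is firm contact at 11 N, about where home should be. I back off forward and up, then check.

Emit:
apply_moves(moves=[{"tx": 1,"ty": 0,"tz": 0,"wx": 0,"wy": 0,"wz": 0,"gripper": 1},{"tx": 3,"ty": 0,"tz": 0,"wx": 0,"wy": 0,"wz": 0,"gripper": 1},{"tx": 5,"ty": 0,"tz": -3,"wx": 0,"wy": 0,"wz": 0,"gripper": 1},{"tx": 5,"ty": 0,"tz": -8,"wx": 0,"wy": 0,"wz": 0,"gripper": 1},{"tx": 2,"ty": 0,"tz": -13,"wx": 0,"wy": 0,"wz": 0,"gripper": 1},{"tx": -2,"ty": 0,"tz": -15,"wx": 0,"wy": 0,"wz": 0,"gripper": 1},{"tx": -4.5,"ty": 0,"tz": -15,"wx": 0,"wy": 0,"wz": 0,"gripper": 1},{"tx": -4.5,"ty": 0,"tz": -15,"wx": 0,"wy": 0,"wz": 0,"gripper": 1},{"tx": -4.5,"ty": 0,"tz": -15,"wx": 0,"wy": 0,"wz": 0,"gripper": 1}])

```text
clock: 17.82
eef_pos: [0.4796, -0.2703, 0.3448]
orientation: [0.0, 0.051, 0.999, -0.0]
force: [0.3, 0.4, -1.3]
gripper_width: 0.0
```

```bash
python3 bar.py; python3 - <<'E'
from h import *
z=np.load('wl.npz');im,d,K,T=z["im"],z["d"],z["K"],z["T"];cv2.imwrite('pics/w9.png',im)
P=cloud(d,K,T)
hsv=cv2.cvtColor(im,cv2.COLOR_BGR2HSV)
b=np.array([.451,-.268]);L=np.stack([(P[...,:2]-b)@[.995,-.1],(P[...,:2]-b)@[.1,.995],P[...,2]],-1)
m=(L[...,2]>.138)&(L[...,2]<.152)&(abs(L[...,1])<.065)&(abs(L[...,0])<.03)&(hsv[...,1]<60);print("bar now",m.sum(),np.median(L[m],0))
# same estimator on the before-open picture w3
z=np.load('w3.npz');P=cloud(z["d"],z["K"],z["T"]);hsv=cv2.cvtColor(z["im"],cv2.COLOR_BGR2HSV)
L=np.stack([(P[...,:2]-b)@[.995,-.1],(P[...,:2]-b)@[.1,.995],P[...,2]],-1)
m=(L[...,2]>.138)&(L[...,2]<.152)&(abs(L[...,1])<.065)&(abs(L[...,0])<.03)&(hsv[...,1]<60);print("bar at start",m.sum(),np.median(L[m],0))
E
```

```text
[ 0.47941475 -0.27035241  0.34514866] 17.875 [-0.2  0.6  0.1]
-0.055 [(-6, 144), (-5, 121), (-5, 102), (-5, 86), (-4, 61), (-4, 146), (-2, 146), (-1, 147), (1, 146), (4, 145), (44, 147), (45, 151), (47, 152), (49, 152)]
-0.035 [(-7, 142), (-5, 144), (-5, 109), (-5, 97), (-5, 65), (-4, 146), (-2, 147), (0, 147), (2, 146), (4, 144), (44, 149), (45, 151), (47, 152), (49, 152)]
0.035 [(-6, 143), (-5, 123), (-5, 100), (-5, 86), (-5, 64), (-4, 146), (-2, 147), (0, 147), (2, 146), (4, 145), (44, 147), (45, 151), (47, 152), (49, 152)]
0.055 [(-6, 144), (-5, 118), (-5, 97), (-5, 80), (-5, 72), (-5, 145), (-3, 146), (-1, 147), (1, 146), (3, 145), (44, 148), (45, 152), (47, 152), (49, 152)]
bar now 3759 [-1.77506734e-03 -1.43131124e-04  1.45878292e-01]
bar at start 6463 [-0.00233457 -0.00016643  0.14596196]
```

View pics/w9.png

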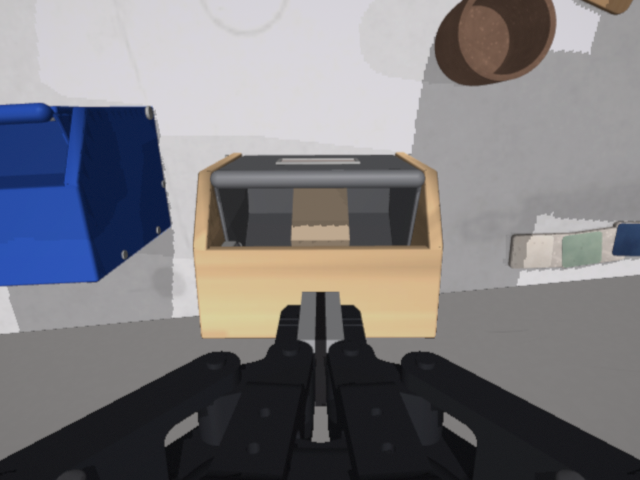

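```bash
python3 - <<'E'
from h import *
im,d,K,T=cam("scene");P=cloud(d,K,T).reshape(-1,3);z=np.load("scene0.npz");P0=cloud(z["d"],z["K"],z["T"]).reshape(-1,3)
for n,c,h in(("speck",(.376,.129),.06),("bisque",(.361,-.121),.08),("narrow",(.48,.3),.15)):
    for Q in(P0,P):
        m=(np.hypot(Q[:,0]-c[0],Q[:,1]-c[1])<.07)&(abs(Q[:,2]-h)<.012);print(n,m.sum(),Q[m].mean(0).round(4))
manip.finish_job();print(manip.get_obs()["clock"])
E
```

```text
speck 242 [0.3712 0.1304 0.0554]
speck 246 [0.371  0.1301 0.0554]
bisque 222 [ 0.3587 -0.1211  0.0749]
bisque 219 [ 0.3585 -0.1207  0.0752]
narrow 934 [0.4903 0.302  0.1488]
narrow 947 [0.4898 0.3016 0.1486]
the job is handed in; nothing more can be done
the job is handed in; nothing more can be done
```

The kiln prop is in the wide bin and the bin is pushed home. I hooked the bin fully open, lowered the prop in and let go with its foot about 68 mm above the bench. Then I pushed the rim bar back and handed the job in at about 18 s.

- **Bin home:** the last push met a firm stop at about 11 N. The rim bar then measured within 1 mm of its starting place, with the front panel upright. The catch click itself was not sensed directly.
- **Prop inside:** the last wrist picture shows it in the closed bin.
- **Cups and narrow unit:** both cups and the narrow unit read within 1 mm of where they started. That comparison covers the narrow unit's top region, so its three bins were not measured one by one. The robot never worked near them.
- **Robot clear:** the gripper was held above the wide unit, touching nothing, when I handed in.

No check failed or disagreed. The first move call was refused because some row values were missing, and it moved nothing. While closing, the bin drifted ahead of the finger (about 0.28 rad) before I pushed it the rest of the way.

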